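# Register a negative carrier against the sprung plunger and hold it

### The job

Pick up the metal negative carrier and lay it flat between the rails of the printing stage, clear of the sprung plunger. Then slide it along the rails, pushing the plunger back, until you feel its front edge come up hard against the stop, and finish while still holding it pressed there so that the spring cannot push it back. Press firmly but do not ram it, and leave the lamp, magnifier, bottle and film can where they stand.

Things in the scene. Friction and masses are not known exactly. Their poses are not given: they have to be found in the camera images.
- carrier_center (a point): Centre of the loose negative carrier: aluminium plate 100 (its x) x 70 (y) x 10 mm with a black upright grip rib across its middle, 12 mm thick (x), 44 mm long (y), from 10 to 44 mm above the underside. This point is in the middle of the rib, 22 mm above the underside, 12 mm above the plate's top; z up. Either end may go first. Mass 0.15 to 0.31 kg, varies. Starts flat on the table.
- stage: Printing stage, fixed: grey channel 270 (its x) x 92 mm. Origin: centre of its underside, on the table; x points along it in the pushing direction, z up. Polished floor 6 mm above the table. Rails at x -135 to +35 mm, inner faces 76 mm apart (3 mm spare each side), flared lips to 21 mm high. Spring housing beyond x +98, 38 tall. Carrier centre at x -60 = wholly between rails, 45 mm short of plunger.
- plunger_nose (a point): Front face centre of the sprung plunger's brass nose (13 mm across) on the channel's middle line, 13 mm above the table. Out at rest it is at x = +35 mm of the stage and moves to +x as it is pushed in.
- plunger (a joint): Travel of the plunger, m: 0 fully out at rest, grows as it is pushed in (to 0.042 at most, but the stop ends it sooner). It pushes back with about 2.5 N as soon as it moves, plus 0.12 N per mm.
- stop: Hard stop: steel bridge fixed over the channel, placed anew each time, 14 mm thick: two posts 16 mm wide, 26 mm either side of the middle line, joined by a bar over the plunger (25 to 32 mm high, screws to 38). Origin: middle of the flat front face that the carrier's front edge meets, at table height; x as the stage's. At x +46 to +64 mm of the stage; there the plunger is in by 11 to 29 mm.
- safelight: Dark box lamp, 100 x 85 x 150 mm, origin under its centre; leave alone.
- focuser: Black focusing magnifier, 60 mm across, 85 mm tall, origin under its centre; leave alone.
- developer: Amber bottle, 76 mm across, 170 mm tall, origin under its centre; leave alone.
- filmcan: Film can, 32 mm across, 50 mm tall, origin under its centre; leave alone.
Things that resemble listed ones, but are neither listed nor needed, are in the scene too. Leave any orange look-alike of the part that bears carrier_center alone.

How it is judged:
By the outcome, as a careful person would: the job done as asked, in the order asked, and still so for the second after the job is handed in, while the arm keeps its last pose, push and grip.
It also fails if it takes over 58 s, if anything falls off the work surface, if the arm or the gripper's body presses on something with over 40 N, if the wrist force passes 120 N, or if a joint passes its speed limit or range.

### The arm

A 6-joint arm with a two-finger parallel gripper is mounted at the origin on the work surface. World frame = base frame: x ahead of the robot, y to its left, z up, the work surface at z = 0. Lengths are in m, angles in rad, forces in N, time in s.
With the tool pointing down it reaches from about 0.375 to 0.9 m from the base axis. Payload 3.1 kg.
Tool frame: the origin (TCP) lies between the finger pads; the fingertips stand 17 mm ahead of it and the grasp point (between the pads) lies 2 mm behind it (robot.nose_length is the distance from the TCP to the fingertips, in m); z points along the fingers, y is the line along which they close (so a half turn about z gives the same grasp; the last joint's range is limited). The gripper opens to 87 mm and grips with 3 to 60 N. Pads are 19 mm wide; open, the fingers measure 117 mm over their backs; the gripper's body (75 mm by 190 mm) begins 51 mm behind the grasp point.
Start: joints at [-1.357, 0.527, 1.433, -0, 1.181, -0.178], TCP at [0.239, -0.578, 0.24] pointing down, gripper open.
Joint ranges: [-3.08, 3.08], [-0.75, 2.2], [0.22, 2.44], [-1.43, 4.57], [0, 2.65], [-2.85, 2.85]. Speed limits (rad/s): [2.79, 2.79, 3.14, 3.14, 3.14, 3.14].

### API

Orientations are given as a unit quaternion [x, y, z, w].
In Python, from rig import robot, cams gives the robot as it stands.
- The arm moves only by the shell command python3 -m pendant 'ROWS' [FORCE]. ROWS is JSON, a list of rows, each an object with "jaw": the opening, from 0 (shut) to 1 (fully open); "linear": the shift along the tool's x, y, z in cm, a list of three; "twist": the turn about the tool's z in degrees. A call has 1 to 12 rows; each row shifts and turns the commanded pose from where the row before left it, along the tool's axes as they then stand; what a row does not reach is not made up. A row lasts 1/12 s, in which the tool goes at most 41.7 mm and 7.16 degrees, less where a joint would pass 70% of its speed; a pose out of reach is approached as far as the arm can. A call is refused whole if a number of a shift passes 4.17 or a number of a turn 7.16, either way. A call with a gripper value outside its range is refused whole. The fingers move at their own pace and stop on an object; FORCE is the grip in N (left out, the last holds). Time passes only in rows, so rows that do not move let the fingers close. It gives the time, the measured TCP pose, the force, the opening and the grip force at its end, in the units of the state.
- robot.get_obs(): the state, without advancing time (a new reading comes with each control period).
- cams.camera(name): name is "scene" or "top" or "wrist"; returns a dict with "color" (420x560x3 uint8, blue, green, red), "depth" (420x560 float32, m along the optical axis (not along the pixel's ray), 0 where there is no reading), "fov_y" (degrees; the focal length in pixels is half the picture's height over the tangent of half this angle, whatever the lens; pixels are square), "cx", "cy" (the principal point, pixels), "view" (4x4, takes a point from world to camera coordinates). Camera axes: x right, y down, z forward; pixel columns grow to the right and rows downward; lengths in m; the calibration is good to about 2 mm. The wrist camera is an equidistant fisheye: a pixel r from the principal point sees the ray r / f radians off the axis. A picture is of the moment at which its call begins.
- robot.hand_in(): hands the job in; it is judged then, once.
The state is a dict: "time": time; "q": joint angles; "joint_velocities": joint speeds; "joint_torque": joint torques, N m; "position": TCP position; "tool_rot": TCP orientation; "ft_force": force on the tool from outside, world axes, zero at the start; "moment": the same for the moment, N m; "grip_width": finger opening in m; "grip_force": force on a finger pad.
Only numpy, scipy, OpenCV 4.12 (cv2) and the standard library are available. Lean on these libraries where they do the work, as an engineer would, in place of code of your own. Each camera call takes 0.05 s, during which the arm holds its last target. There are 200 camera calls.

## Working session

There is one attempt and no reset: what is moved stays moved. The work goes in short steps, Python scripts to look and compute and a shell command to move; the robot and the scene stay as the last step left them, time stands still between calls to the robot, and variables do not carry over. Pictures are saved under pics/ and viewed, at most 10 in all, crops included, and the job is handed in when it is done.

```bash
mkdir -p pics; ls
cat > h.py <<'E'
import numpy as np, cv2
from rig import robot, cams
def world(c,u,v,d=None,z=None):
    f=210/np.tan(np.radians(c["fov_y"])/2); T=np.linalg.inv(c["view"])
    r=np.array([(u-c["cx"])/f,(v-c["cy"])/f,1.])
    o=T[:3,3]; w=T[:3,:3]@r
    if z is not None: return o+w*(z-o[2])/w[2]
    if d is None: d=c["depth"][int(v),int(u)]
    return o+w*d
E
python3 - <<'E'
from h import *
import pickle
o={}
for n in("scene","top"):
    c=cams.camera(n);o[n]=c;cv2.imwrite(f"pics/{n}0.png",c["color"])
    print(n,c["fov_y"],c["color"].shape,np.linalg.inv(c["view"]).round(3))
pickle.dump(o,open("o.pkl","wb"))
s=robot.get_obs();print(s["position"],s["tool_rot"],s["time"],s["grip_width"])
E
```

```text
pics
scene 53.899504423760185 (420, 560, 3) [[ 0.836  0.421 -0.351  0.916]
 [ 0.548 -0.658  0.517 -0.492]
 [-0.013 -0.625 -0.781  0.833]
 [ 0.     0.     0.     1.   ]]
top 53.83815431720552 (420, 560, 3) [[ 1.600e-02 -9.920e-01  1.240e-01  4.160e-01]
 [-1.000e+00 -1.800e-02 -1.400e-02  1.000e-03]
 [ 1.600e-02 -1.240e-01 -9.920e-01  1.094e+00]
 [ 0.000e+00  0.000e+00  0.000e+00  1.000e+00]]
[ 0.23852565 -0.57700696  0.23864593] [ 9.80877211e-01  1.94624971e-01 -1.25394932e-05 -1.00891273e-03] 0.1 0.08699804086552473
```

View pics/top0.png

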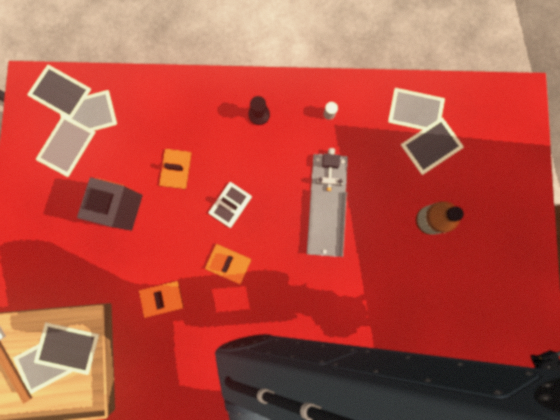

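View pics/scene0.png

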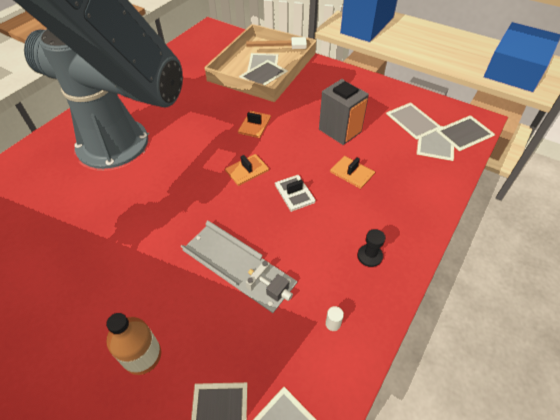

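The look-alikes in the top view are the orange plates at (175,168), (228,263) and (160,299). The silver plate with the black rib at (231,204) matches the description, so I choose that one. The stage runs from (325,255), its open end, to (330,155), the spring housing. I'll check with close crops.

Run:
```python
from h import *
import pickle
o=pickle.load(open("o.pkl","rb"))
a=o["top"]["color"]
c1=cv2.resize(a[175:235,200:260],None,fx=6.5,fy=6.5,interpolation=cv2.INTER_CUBIC)
c2=cv2.resize(a[145:265,295:360],(325,600),interpolation=cv2.INTER_CUBIC)
im=np.zeros((600,390+325,3),np.uint8);im[:390,:390]=c1;im[:,390:]=c2
cv2.imwrite("pics/crop1.png",im)
```

```text
(no output)
```

View pics/crop1.png

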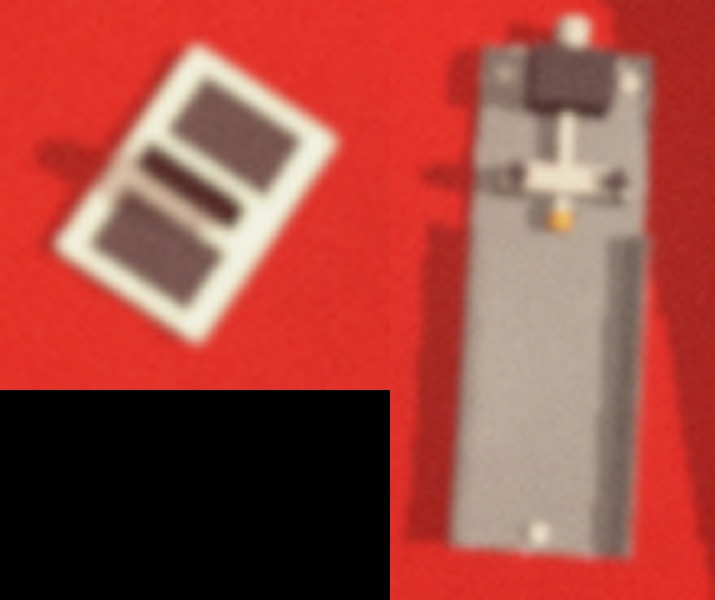

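Crop 1 shows the silver plate with its rib. Its corners in the crop are (197,42), (340,142), (197,345) and (52,243). The stage's open-end corners are (450,547) and (632,557), its far end (482,47) and (652,60). The nose is at about (561,220), and the stop bar is at about v = 180.

```bash
cat > m1.py <<'E'
from h import *
import pickle
o=pickle.load(open("o.pkl","rb"));c=o["top"]
A=lambda u,v:(200+(u+.5)/6.5-.5,175+(v+.5)/6.5-.5)
B=lambda u,v:(295+(u-390+.5)/5-.5,145+(v+.5)/5-.5)
P=np.array([world(c,*A(*p),z=.01)for p in[(197,42),(340,142),(197,345),(52,243)]])
print(P.round(4),"sides",[np.linalg.norm(P[i]-P[(i+1)%4]).round(4) for i in range(4)],"centre",P.mean(0))
x=(P[0]+P[1]-P[2]-P[3])[:2];print("carrier yaw",np.degrees(np.arctan2(x[1],x[0])))
R=np.array([world(c,*A(*p),z=.044)for p in[(150,152),(235,218)]]);print("rib",R,R.mean(0))
S=np.array([world(c,*B(*p),z=z)for p,z in[((450,547),.018),((632,557),.018),((482,47),.006),((652,60),.006)]])
print(S.round(4)); b=S[:2].mean(0);f=S[2:].mean(0);d=(f-b)[:2]
print("len",np.linalg.norm(d),"yaw",np.degrees(np.arctan2(d[1],d[0])),"centre",(b+f)/2)
n=world(c,*B(561,220),z=.015);print("nose",n)
# depth checks
for p in[(545,400),(560,450)]:print("floor",world(c,*B(*p)))
print("plate",world(c,*A(235,125)))
# left and right rail side fit from depth top
E
python3 m1.py
```

```text
[[0.6207 0.1246 0.01  ]
 [0.5805 0.0651 0.01  ]
 [0.4966 0.1207 0.01  ]
 [0.537  0.1805 0.01  ]] sides [np.float64(0.0718), np.float64(0.1006), np.float64(0.0722), np.float64(0.1007)] centre [0.55869587 0.12272256 0.01      ]
carrier yaw -33.64310855372992
rib [[0.56992223 0.13778591 0.044     ]
 [0.54432612 0.10357849 0.044     ]] [0.55712417 0.1206822  0.044     ]
[[ 0.4311 -0.0806  0.018 ]
 [ 0.4275 -0.1751  0.018 ]
 [ 0.6999 -0.0965  0.006 ]
 [ 0.6945 -0.1885  0.006 ]]
len 0.2682911678357942 yaw -3.1390140647944778 centre [ 0.56324994 -0.13517847  0.012     ]
nose [ 0.60440465 -0.13826734  0.015     ]
floor [ 0.50910146 -0.13078262  0.00884685]
floor [ 0.48300142 -0.139016    0.00682305]
plate [0.58640327 0.10786441 0.01169355]
```

```bash
cat >> h.py <<'E'
from scipy.spatial.transform import Rotation as Rn
def go(x,y,z,yaw):
    "tool shift (cm) now needed, and twist (deg) to bring tool y to yaw (mod 180)"
    s=robot.get_obs();R=Rn.from_quat(s["tool_rot"]).as_matrix()
    ty=np.degrees(np.arctan2(R[1,1],R[0,1])); t=-((yaw-ty+90)%180-90)
    print("t",s["time"],"pos",s["position"].round(4) if hasattr(s["position"],'round') else s["position"],"yaw",round(ty,2),"shift",(R.T@(np.array([x,y,z])-s["position"])*100).round(2),"twist",round(t,2),"F",np.round(s["ft_force"],1),"tilt",R[:,2].round(4),"q",np.round(s["q"],2),"gw",s["grip_width"])
E
python3 -m pendant '[{"jaw":1,"linear":[0,0,0],"twist":-6.8},{"jaw":1,"linear":[0,0,0],"twist":-6.8},{"jaw":1,"linear":[0,0,0],"twist":-6.8},{"jaw":1,"linear":[0,0,0],"twist":-6.8},{"jaw":1,"linear":[0,0,0],"twist":-6.8},{"jaw":1,"linear":[3.5,-0.56,0],"twist":0},{"jaw":1,"linear":[3.5,-0.56,0],"twist":0},{"jaw":1,"linear":[3.5,-0.56,0],"twist":0},{"jaw":1,"linear":[3.5,-0.56,0],"twist":0},{"jaw":1,"linear":[3.5,-0.56,0],"twist":0},{"jaw":1,"linear":[3.5,-0.56,0],"twist":0},{"jaw":1,"linear":[3.5,-0.56,0],"twist":0}]' 20
python3 -c "from h import *;go(.558,.122,.2,-33.6)"
```

```text
time: 1.1
position: [0.3416, -0.3499, 0.2393]
tool_rot: [0.881, 0.473, 0.0, -0.0]
ft_force: [-0.0, -0.6, -0.1]
grip_width: 0.0874
grip_force: 0.0
t 1.1 pos [ 0.3416 -0.3499  0.2393] yaw -33.58 shift [51.28 -8.07  3.95] twist 0.02 F [-0.  -0.6 -0.1] tilt [-3.e-04  7.e-04 -1.e+00] q [-1.03  0.35  1.77  0.    1.03 -0.44] gw 0.08743675660022991
```

```bash
python3 -m pendant '[{"jaw":1,"linear":[4,-0.63,0],"twist":0},{"jaw":1,"linear":[4,-0.63,0],"twist":0},{"jaw":1,"linear":[4,-0.63,0],"twist":0},{"jaw":1,"linear":[4,-0.63,0],"twist":0},{"jaw":1,"linear":[4,-0.63,0],"twist":0},{"jaw":1,"linear":[4,-0.63,0.3],"twist":0},{"jaw":1,"linear":[4,-0.63,0.5],"twist":0},{"jaw":1,"linear":[4,-0.63,0.5],"twist":0},{"jaw":1,"linear":[4,-0.63,0.5],"twist":0},{"jaw":1,"linear":[4,-0.63,0.5],"twist":0},{"jaw":1,"linear":[3,-0.45,0.5],"twist":0},{"jaw":1,"linear":[2,-0.3,0.5],"twist":0}]'
python3 - <<'E'
from h import *
go(.558,.122,.2,-33.6)
for n in("wrist","top"):
    c=cams.camera(n);cv2.imwrite(f"pics/{n}1.png",c["color"])
E
```

```text
time: 2.1
position: [0.5321, 0.0654, 0.206]
tool_rot: [0.88, 0.474, 0.0, -0.0]
ft_force: [-0.3, -0.8, 0.1]
grip_width: 0.0869
grip_force: 0.0
t 2.1 pos [0.5321 0.0654 0.206 ] yaw -33.4 shift [ 6.15 -0.96  0.61] twist 0.2 F [-0.3 -0.8  0.1] tilt [ 3.e-04  7.e-04 -1.e+00] q [-0.09  0.45  1.69  0.    1.    0.5 ] gw 0.08690701343655759
```

View pics/wrist1.png

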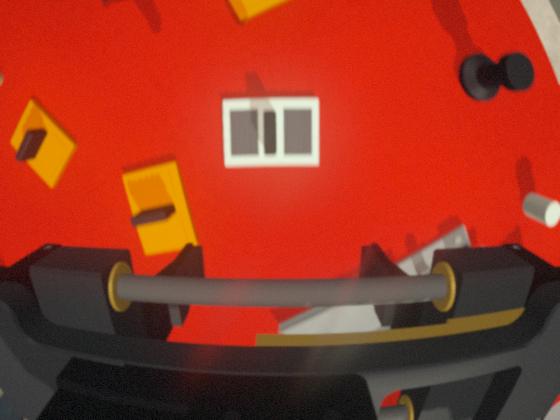

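The wrist view shows the silver carrier with corners at (222,98), (319,96), (319,165) and (224,167), nearly aligned with the image rows. The orange look-alikes are well clear of it.

```bash
cat >> h.py <<'E'
def fish(c,u,v,z):
    f=210/np.tan(np.radians(c["fov_y"])/2); T=np.linalg.inv(c["view"])
    a=np.array([u-c["cx"],v-c["cy"]]);r=np.hypot(*a);t=r/f
    w=T[:3,:3]@np.array([*(a/r*np.sin(t)),np.cos(t)]);o=T[:3,3]
    return o+w*(z-o[2])/w[2]
E
python3 - <<'E'
from h import *
c=cams.camera("wrist")
P=np.array([fish(c,u,v,.01)for u,v in[(222,97.5),(319.5,96),(319.5,165.5),(223.5,167)]])
print(P.round(4),[np.linalg.norm(P[i]-P[(i+1)%4]).round(4) for i in range(4)],P.mean(0))
x=(P[1]+P[2]-P[0]-P[3]);yaw=np.degrees(np.arctan2(x[1],x[0]));print(yaw)
R=[fish(c,270,111,.044),fish(c,270,153,.044)];print(R)
go(P[:,0].mean(),P[:,1].mean(),.1,yaw)
E
```

```text
[[0.5356 0.1849 0.01  ]
 [0.6207 0.1299 0.01  ]
 [0.5811 0.0679 0.01  ]
 [0.495  0.1229 0.01  ]] [np.float64(0.1013), np.float64(0.0735), np.float64(0.1021), np.float64(0.0741)] [0.55807265 0.12641127 0.01      ]
-32.690273649191624
[array([0.56931206, 0.14280006, 0.044     ]), array([0.54735158, 0.10963989, 0.044     ])]
t 2.25 pos [0.5311 0.0635 0.2058] yaw -33.36 shift [ 6.75 -1.19 10.57] twist -0.67 F [-0.3 -0.5 -0.4] tilt [-1.7e-03 -1.0e-04 -1.0e+00] q [-0.09  0.45  1.69 -0.    1.    0.49] gw 0.08695600687008774
```

```bash
python3 -m pendant '[{"jaw":1,"linear":[2.2,-0.37,1],"twist":-0.6},{"jaw":1,"linear":[2.2,-0.37,2],"twist":0},{"jaw":1,"linear":[2.1,-0.36,2],"twist":0},{"jaw":1,"linear":[0,0,2],"twist":0},{"jaw":1,"linear":[0,0,1.5],"twist":0},{"jaw":1,"linear":[0,0,0.5],"twist":0},{"jaw":1,"linear":[0,0,0],"twist":0},{"jaw":1,"linear":[0,0,0],"twist":0}]'
python3 - <<'E'
from h import *
go(.558,.1245,.033,-33)
c=cams.camera("wrist");cv2.imwrite("pics/wrist2.png",c["color"])
E
```

```text
time: 2.92
position: [0.5578, 0.1216, 0.117]
tool_rot: [0.879, 0.477, -0.0, 0.0]
ft_force: [-0.2, -0.6, 0.5]
grip_width: 0.087
grip_force: 0.0
t 2.9167 pos [0.5578 0.1216 0.117 ] yaw -33.03 shift [ 0.26 -0.15  8.4 ] twist -0.03 F [-0.2 -0.6  0.5] tilt [ 0.e+00 -2.e-04 -1.e+00] q [ 0.02  0.62  1.67 -0.    0.84  0.6 ] gw 0.08698168082217202
```

View pics/wrist2.png

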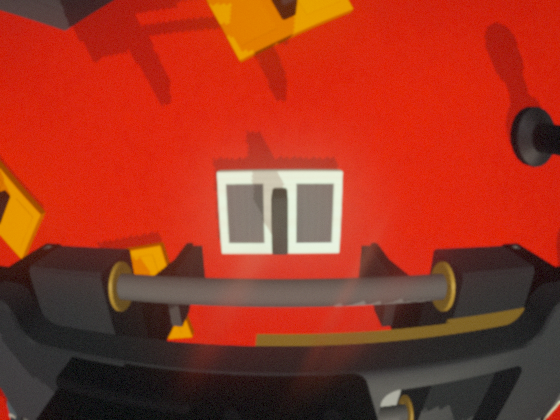

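The carrier is centred between the fingers, with corners at (217,171), (342,170), (342,254) and (219,254) and the rib at u = 279. I'll lower and grip.

Run:
```python
from h import *
c=cams.camera("wrist")
P=np.array([fish(c,u,v,.01)for u,v in[(217,170.5),(342,170),(342.5,254),(218.5,254.5)]])
print([np.linalg.norm(P[i]-P[(i+1)%4]).round(4) for i in range(4)],P.mean(0))
x=(P[1]+P[2]-P[0]-P[3]);yaw=np.degrees(np.arctan2(x[1],x[0]));print(yaw)
go(*P.mean(0)[:2],.033,yaw)
```

```text
[np.float64(0.0993), np.float64(0.0721), np.float64(0.1061), np.float64(0.0722)] [0.55807514 0.12401707 0.01      ]
-32.809985640539516
t 3.0167 pos [0.5585 0.1219 0.1178] yaw -33.01 shift [ 0.14 -0.17  8.48] twist -0.2 F [-0.2 -0.   1. ] tilt [ 0.0022 -0.     -1.    ] q [ 0.02  0.62  1.67 -0.    0.84  0.6 ] gw 0.08708398427840826
```

```bash
python3 -m pendant '[{"jaw":1,"linear":[0.1,-0.1,2],"twist":0},{"jaw":1,"linear":[0,0,2],"twist":0},{"jaw":1,"linear":[0,0,2],"twist":0},{"jaw":1,"linear":[0,0,1.4],"twist":0},{"jaw":1,"linear":[0,0,0.6],"twist":0},{"jaw":1,"linear":[0,0,0.4],"twist":0},{"jaw":1,"linear":[0,0,0],"twist":0},{"jaw":0,"linear":[0,0,0],"twist":0},{"jaw":0,"linear":[0,0,0],"twist":0},{"jaw":0,"linear":[0,0,0],"twist":0},{"jaw":0,"linear":[0,0,0],"twist":0},{"jaw":0,"linear":[0,0,0],"twist":0}]' 40
python3 -m pendant '[{"jaw":0,"linear":[0,0,0],"twist":0},{"jaw":0,"linear":[0,0,0],"twist":0},{"jaw":0,"linear":[0,0,0],"twist":0},{"jaw":0,"linear":[0,0,0],"twist":0}]'
python3 - <<'E'
from h import *
go(.558,.1235,.033,-33)
E
```

```text
time: 4.02
position: [0.5577, 0.1241, 0.0331]
tool_rot: [0.879, 0.478, 0.0, 0.0]
ft_force: [-0.3, -0.5, -0.9]
grip_width: 0.0617
grip_force: 0.0
time: 4.35
position: [0.5574, 0.1241, 0.0325]
tool_rot: [0.879, 0.478, -0.0, -0.0]
ft_force: [0.0, -0.2, -0.3]
grip_width: 0.0351
grip_force: 0.0
t 4.35 pos [0.5574 0.1241 0.0325] yaw -32.95 shift [-0.01  0.08 -0.05] twist 0.05 F [ 0.  -0.2 -0.3] tilt [-1.e-04  0.e+00 -1.e+00] q [0.02 0.76 1.71 0.   0.67 0.6 ] gw 0.035054741026246686
```

```bash
python3 -m pendant '[{"jaw":0,"linear":[0,0,0],"twist":0},{"jaw":0,"linear":[0,0,0],"twist":0},{"jaw":0,"linear":[0,0,0],"twist":0},{"jaw":0,"linear":[0,0,0],"twist":0},{"jaw":0,"linear":[0,0,0],"twist":0},{"jaw":0,"linear":[0,0,0],"twist":0},{"jaw":0,"linear":[0,0,0],"twist":0}]'
python3 -m pendant '[{"jaw":0,"linear":[0,0,-1],"twist":0},{"jaw":0,"linear":[0,0,-2],"twist":0},{"jaw":0,"linear":[0,0,-3],"twist":0},{"jaw":0,"linear":[0,0,-2],"twist":0},{"jaw":0,"linear":[0,0,-1],"twist":-6},{"jaw":0,"linear":[0,0,0],"twist":-6},{"jaw":0,"linear":[0,0,0],"twist":-6},{"jaw":0,"linear":[0,0,0],"twist":-6},{"jaw":0,"linear":[0,0,0],"twist":-6},{"jaw":0,"linear":[0,0,0],"twist":0}]'
python3 - <<'E'
from h import *
go(.503,-.132,.122,-3.1)
c=cams.camera("wrist");cv2.imwrite("pics/wrist3.png",c["color"])
E
```

```text
time: 4.93
position: [0.5574, 0.124, 0.0325]
tool_rot: [0.879, 0.478, -0.0, -0.0]
ft_force: [-0.5, 0.3, 0.0]
grip_width: 0.0119
grip_force: 40.0
time: 5.77
position: [0.5571, 0.1241, 0.1231]
tool_rot: [0.724, 0.689, -0.0, -0.0]
ft_force: [-0.0, -0.2, -1.4]
grip_width: 0.0113
grip_force: 40.0
t 5.7667 pos [0.5571 0.1241 0.1231] yaw -2.85 shift [-25.84  -4.13   0.11] twist 0.25 F [-0.  -0.2 -1.4] tilt [-2.e-04 -0.e+00 -1.e+00] q [ 0.02  0.61  1.67 -0.    0.86  0.07] gw 0.011293356370715706
```

View pics/wrist3.png

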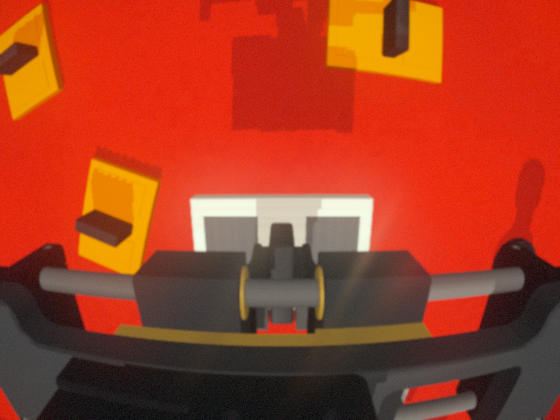

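The carrier is held level between the fingers, with its far edge at v ≈ 196 running from u = 191 to 372.

```bash
python3 - <<'E'
from h import *
c=cams.camera("wrist");s=robot.get_obs();R=Rn.from_quat(s["tool_rot"]).as_matrix()
for u,v in[(191,196),(372,196)]:print((R.T@(fish(c,u,v,s["position"][2]-.0225)-s["position"])*1000).round(1))
E
python3 -m pendant '[{"jaw":0,"linear":[-2,-0.2,0],"twist":0.25},{"jaw":0,"linear":[-3,-0.5,0],"twist":0},{"jaw":0,"linear":[-3,-0.5,0],"twist":0},{"jaw":0,"linear":[-3,-0.5,0],"twist":0},{"jaw":0,"linear":[-3,-0.5,0],"twist":0},{"jaw":0,"linear":[-3,-0.5,0],"twist":0},{"jaw":0,"linear":[-3,-0.5,0],"twist":0},{"jaw":0,"linear":[-3,-0.5,0],"twist":0},{"jaw":0,"linear":[-2,-0.4,0],"twist":0},{"jaw":0,"linear":[-0.8,-0.1,0.8],"twist":0},{"jaw":0,"linear":[0,0,1.5],"twist":0},{"jaw":0,"linear":[0,0,0],"twist":0}]'
python3 - <<'E'
from h import *
go(.503,-.132,.1,-3.1)
c=cams.camera("wrist");cv2.imwrite("pics/wrist4.png",cv2.resize(c["color"][60:340,80:520],(800,509)))
cv2.imwrite("pics/top4.png",cams.camera("top")["color"])
E
```

```text
[ 36.5 -49.4  22.5]
[36.6 49.2 22.5]
time: 6.87
position: [0.4997, -0.131, 0.0977]
tool_rot: [0.728, 0.686, -0.001, -0.002]
ft_force: [-0.9, 1.0, -1.1]
grip_width: 0.0116
grip_force: 40.0
t 6.8667 pos [ 0.4997 -0.131   0.0977] yaw -3.39 shift [-0.08  0.33 -0.23] twist -0.29 F [-0.9  1.  -1.1] tilt [-0.0037  0.0022 -1.    ] q [-0.47  0.61  1.82  0.    0.72 -0.41] gw 0.011613764262202444
```

View pics/wrist4.png

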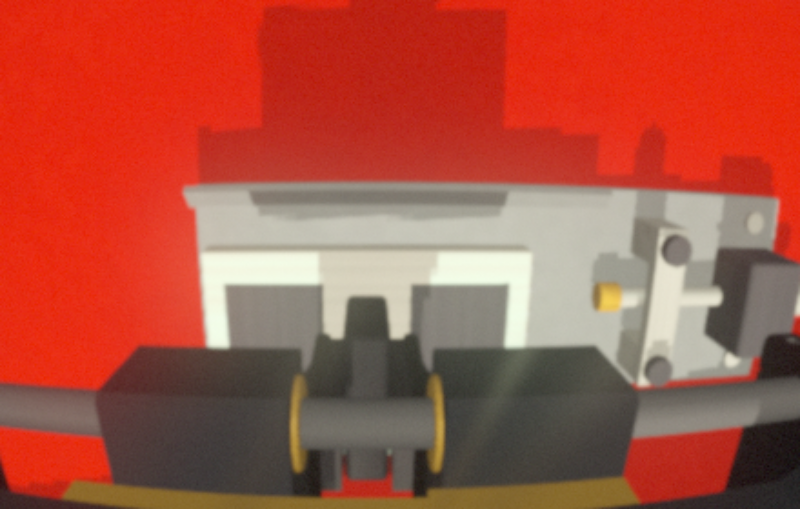

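The close view shows the carrier over the channel between the rails. The nose is at crop (596,297), the bridge screws are at (677,250) and (657,370), and the base corner is at (778,198). The rail's outer edge runs from (186,186) to (612,192).

Run:
```python
from h import *
c=cams.camera("wrist");s=robot.get_obs();R=Rn.from_quat(s["tool_rot"]).as_matrix()
K=lambda u,v,z:fish(c,80+(u+.5)/1.818-.5,60+(v+.5)/1.818-.5,z)
y=np.radians(-3.14);S=np.array([[np.cos(y),np.sin(y)],[-np.sin(y),np.cos(y)]])
for n,u,v,z in[("railback",186,187,.021),("railfront",612,190,.021),("base1",640,190,.006),("base2",778,198,.006),("screw+",677,243,.038),("screw-",657,364,.038),("nose",595,297,.013),("barfront+",650,224,.032),("plateL",203,250,s["position"][2]-.0225),("plateR",530,248,s["position"][2]-.0225)]:
    p=K(u,v,z);print(n,p.round(4),"stage",(S@(p[:2]-[.563,-.135])*1000).round(1))
print("tcp",(S@(np.array(s["position"])[:2]-[.563,-.135])*1000).round(1))
go(.503,-.132,.06,-3.14)
```

```text
railback [ 0.4324 -0.0781  0.021 ] stage [-133.5   49.6]
railfront [ 0.6017 -0.0879  0.021 ] stage [36.  49.2]
base1 [ 0.6219 -0.0903  0.006 ] stage [56.4 47.9]
base2 [ 0.702  -0.0944  0.006 ] stage [136.5  48.2]
screw+ [ 0.6242 -0.1068  0.038 ] stage [59.5 31.5]
screw- [ 0.6203 -0.1584  0.038 ] stage [ 58.5 -20.2]
nose [ 0.5991 -0.1355  0.013 ] stage [36.1  1.5]
barfront+ [ 0.6143 -0.1001  0.032 ] stage [49.3 37.7]
plateL [ 0.4537 -0.0917  0.0769] stage [-111.5   37.2]
plateR [ 0.5512 -0.0966  0.0769] stage [-13.8  37.7]
tcp [-62.1   1.2]
t 7.0167 pos [ 0.5011 -0.1304  0.0994] yaw -3.2 shift [-0.15  0.21  3.94] twist -0.06 F [ 0.1  0.4 -1.2] tilt [-8.e-04  6.e-04 -1.e+00] q [-0.47  0.6   1.82  0.    0.72 -0.42] gw 0.011522750462543998
```

```bash
python3 -m pendant '[{"jaw":0,"linear":[0,0.1,1],"twist":0},{"jaw":0,"linear":[0,0,1.5],"twist":0},{"jaw":0,"linear":[0,0,1.5],"twist":0},{"jaw":0,"linear":[0,0,0.7],"twist":0},{"jaw":0,"linear":[0,0,0.4],"twist":0},{"jaw":0,"linear":[0,0,0.3],"twist":0},{"jaw":0,"linear":[0,0,0],"twist":0},{"jaw":0,"linear":[0,0,0],"twist":0}]'
python3 - <<'E'
from h import *
go(.503,-.132,.0385,-3.14)
c=cams.camera("wrist");cv2.imwrite("pics/wrist5.png",cv2.resize(c["color"][60:340,80:520],(800,509)))
E
```

```text
time: 7.68
position: [0.5025, -0.1313, 0.0459]
tool_rot: [0.727, 0.687, 0.0, 0.0]
ft_force: [0.7, -0.5, -1.7]
grip_width: 0.0116
grip_force: 40.0
t 7.6833 pos [ 0.5025 -0.1313  0.0459] yaw -3.2 shift [-0.07  0.05  0.74] twist -0.06 F [ 0.7 -0.5 -1.7] tilt [ 6.e-04 -3.e-04 -1.e+00] q [-0.47  0.7   1.84  0.    0.6  -0.42] gw 0.011555627905522132
```

View pics/wrist5.png

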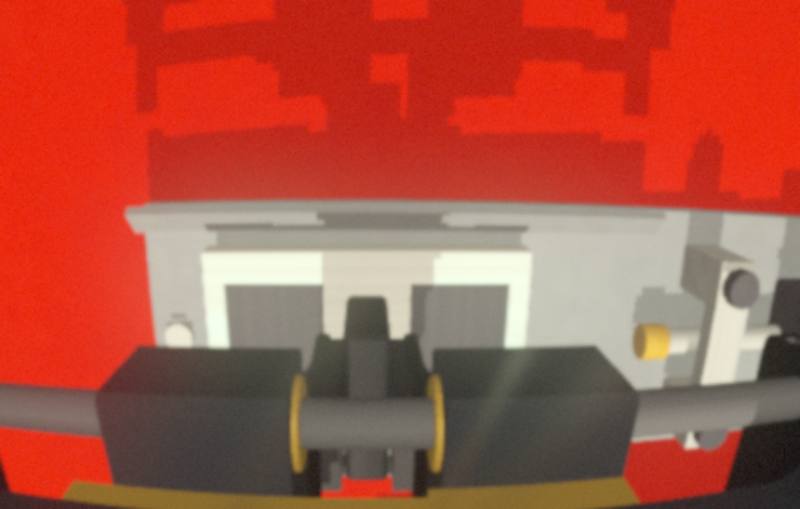

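The plate sits just above the floor. Its far edge is at v = 248, parallel to the rail (v ≈ 205-225), and the nose is at (636,342).

```bash
python3 - <<'E'
from h import *
c=cams.camera("wrist");s=robot.get_obs()
K=lambda u,v,z:fish(c,80+(u+.5)/1.818-.5,60+(v+.5)/1.818-.5,z)
y=np.radians(-3.14);S=np.array([[np.cos(y),np.sin(y)],[-np.sin(y),np.cos(y)]])
for n,u,v,z in[("railback",130,206,.021),("railfront",660,211,.021),("base",720,213,.006),("nose",636,342,.013),("plateL",203,250,.0235),("plateR",530,249,.0235)]:
    p=K(u,v,z);print(n,(S@(p[:2]-[.563,-.135])*1000).round(1))
E
python3 -m pendant '[{"jaw":0,"linear":[0,0,0.2],"twist":0},{"jaw":0,"linear":[0,0,0.2],"twist":0},{"jaw":0,"linear":[0,0,0.1],"twist":0},{"jaw":0,"linear":[0,0,0],"twist":0}]'
python3 -c "
from h import *
go(.503,-.132,.0385,-3.14)"
```

```text
railback [-133.2   49.8]
railfront [32.8 48.7]
base [67.1 46.6]
nose [34.2  0.8]
plateL [-109.5   36.2]
plateR [-11.5  36.4]
time: 8.12
position: [0.502, -0.1313, 0.0404]
tool_rot: [0.727, 0.687, -0.0, -0.0]
ft_force: [0.2, 0.3, -1.2]
grip_width: 0.0117
grip_force: 40.0
t 8.1167 pos [ 0.502  -0.1313  0.0404] yaw -3.21 shift [-0.07  0.1   0.19] twist -0.07 F [ 0.2  0.3 -1.2] tilt [-3.e-04  2.e-04 -1.e+00] q [-0.47  0.71  1.84  0.    0.59 -0.42] gw 0.011728650583814055
```

```bash
python3 -m pendant '[{"jaw":0,"linear":[-0.05,0,0.1],"twist":0},{"jaw":0,"linear":[0,0,0.1],"twist":0},{"jaw":0,"linear":[0,0,0],"twist":0},{"jaw":0,"linear":[0,0,0],"twist":0}]'
python3 -c "
from h import *
go(.503,-.132,.0385,-3.14)"
```

```text
time: 8.45
position: [0.5022, -0.1318, 0.0385]
tool_rot: [0.727, 0.687, -0.0, 0.0]
ft_force: [-0.2, -0.8, -1.6]
grip_width: 0.0118
grip_force: 40.0
t 8.45 pos [ 0.5022 -0.1318  0.0385] yaw -3.2 shift [-0.01  0.09  0.  ] twist -0.06 F [-0.2 -0.8 -1.6] tilt [ 0. -0. -1.] q [-0.47  0.72  1.84 -0.    0.58 -0.42] gw 0.011790614439925011
```

```bash
python3 -m pendant '[{"jaw":0,"linear":[0,0,0.05],"twist":0},{"jaw":0,"linear":[0,0,0.05],"twist":0},{"jaw":0,"linear":[0,0,0],"twist":0},{"jaw":0,"linear":[0,0,0],"twist":0}]'
python3 -c "
from h import *
go(.503,-.132,.0385,-3.14)"
```

```text
time: 8.78
position: [0.5021, -0.1318, 0.0385]
tool_rot: [0.727, 0.687, 0.0, 0.0]
ft_force: [-1.8, 0.7, 6.3]
grip_width: 0.0118
grip_force: 40.0
t 8.7833 pos [ 0.5021 -0.1318  0.0385] yaw -3.2 shift [-0.01  0.09 -0.  ] twist -0.06 F [-1.8  0.7  6.3] tilt [ 4.e-04 -3.e-04 -1.e+00] q [-0.47  0.72  1.84 -0.    0.58 -0.42] gw 0.011769329850877395
```

```bash
python3 -m pendant '[{"jaw":0,"linear":[0,0.3,-0.03],"twist":0},{"jaw":0,"linear":[0,0.4,0],"twist":0},{"jaw":0,"linear":[0,0.4,0],"twist":0},{"jaw":0,"linear":[0,0.5,0],"twist":0},{"jaw":0,"linear":[0,0.5,0],"twist":0},{"jaw":0,"linear":[0,0.5,0],"twist":0},{"jaw":0,"linear":[0,0.5,0],"twist":0},{"jaw":0,"linear":[0,0.4,0],"twist":0},{"jaw":0,"linear":[0,0.3,0],"twist":0},{"jaw":0,"linear":[0,0.2,0],"twist":0},{"jaw":0,"linear":[0,0,0],"twist":0}]'
python3 -c "
from h import *
go(.503,-.132,.0385,-3.14)"
```

```text
time: 9.7
position: [0.5426, -0.1341, 0.0385]
tool_rot: [0.726, 0.687, 0.0, 0.0]
ft_force: [-1.2, -0.3, 5.5]
grip_width: 0.0117
grip_force: 40.0
t 9.7 pos [ 0.5426 -0.1341  0.0385] yaw -3.19 shift [-0.01 -3.96 -0.  ] twist -0.05 F [-1.2 -0.3  5.5] tilt [ 6.e-04 -3.e-04 -1.e+00] q [-0.44  0.74  1.74 -0.    0.66 -0.39] gw 0.01170927714181471
```

No side load. Next I creep into the plunger.

```bash
python3 -m pendant '[{"jaw":0,"linear":[0,0.1,0],"twist":0},{"jaw":0,"linear":[0,0.1,0],"twist":0},{"jaw":0,"linear":[0,0.1,0],"twist":0},{"jaw":0,"linear":[0,0.1,0],"twist":0},{"jaw":0,"linear":[0,0.1,0],"twist":0},{"jaw":0,"linear":[0,0.1,0],"twist":0},{"jaw":0,"linear":[0,0.1,0],"twist":0},{"jaw":0,"linear":[0,0.1,0],"twist":0},{"jaw":0,"linear":[0,0.1,0],"twist":0},{"jaw":0,"linear":[0,0,0],"twist":0}]'
python3 -m pendant '[{"jaw":0,"linear":[0,0.1,0],"twist":0},{"jaw":0,"linear":[0,0.1,0],"twist":0},{"jaw":0,"linear":[0,0.1,0],"twist":0},{"jaw":0,"linear":[0,0.1,0],"twist":0},{"jaw":0,"linear":[0,0,0],"twist":0}]'
python3 -c "
from h import *
go(.503,-.132,.0385,-3.14)"
```

```text
time: 10.53
position: [0.5492, -0.1342, 0.0385]
tool_rot: [0.726, 0.687, -0.001, -0.002]
ft_force: [-5.8, -0.6, 8.9]
grip_width: 0.0115
grip_force: 40.0
time: 10.95
position: [0.5529, -0.1344, 0.0385]
tool_rot: [0.726, 0.687, -0.001, -0.002]
ft_force: [-7.2, -0.6, 9.5]
grip_width: 0.0121
grip_force: 40.0
t 10.95 pos [ 0.5529 -0.1344  0.0385] yaw -3.17 shift [-0.04 -5.    0.02] twist -0.03 F [-7.2 -0.6  9.5] tilt [-0.0046  0.001  -1.    ] q [-0.43  0.75  1.71 -0.    0.68 -0.38] gw 0.012062680334138473
```

```bash
python3 -m pendant '[{"jaw":0,"linear":[0,0.1,0],"twist":0},{"jaw":0,"linear":[0,0.1,0],"twist":0},{"jaw":0,"linear":[0,0.1,0],"twist":0},{"jaw":0,"linear":[0,0.1,0],"twist":0},{"jaw":0,"linear":[0,0,0],"twist":0}]'
python3 -m pendant '[{"jaw":0,"linear":[0,0.1,0],"twist":0},{"jaw":0,"linear":[0,0.1,0],"twist":0},{"jaw":0,"linear":[0,0,0],"twist":0}]'
python3 -m pendant '[{"jaw":0,"linear":[0,0.1,0],"twist":0},{"jaw":0,"linear":[0,0.1,0],"twist":0},{"jaw":0,"linear":[0,0,0],"twist":0}]'
python3 -c "
from h import *
go(.503,-.132,.0385,-3.14)"
```

```text
time: 11.37
position: [0.5566, -0.1345, 0.0385]
tool_rot: [0.726, 0.687, -0.002, -0.002]
ft_force: [-6.3, -0.8, 9.2]
grip_width: 0.0116
grip_force: 40.0
time: 11.62
position: [0.5585, -0.1346, 0.0385]
tool_rot: [0.726, 0.687, -0.002, -0.002]
ft_force: [-7.5, -0.4, 9.4]
grip_width: 0.0121
grip_force: 40.1
time: 11.87
position: [0.5603, -0.1347, 0.0385]
tool_rot: [0.726, 0.687, -0.002, -0.003]
ft_force: [-7.2, -1.3, 9.8]
grip_width: 0.0118
grip_force: 40.1
t 11.8667 pos [ 0.5603 -0.1347  0.0385] yaw -3.17 shift [-0.05 -5.73  0.03] twist -0.03 F [-7.2 -1.3  9.8] tilt [-0.0059  0.0013 -1.    ] q [-0.43  0.76  1.69 -0.    0.7  -0.37] gw 0.011815090630801918
```

```bash
for i in 1; do
python3 -m pendant '[{"jaw":0,"linear":[0,0.1,0],"twist":0},{"jaw":0,"linear":[0,0.1,0],"twist":0},{"jaw":0,"linear":[0,0,0],"twist":0}]' | grep -E "posi|ft_"
python3 -m pendant '[{"jaw":0,"linear":[0,0.1,0],"twist":0},{"jaw":0,"linear":[0,0.1,0],"twist":0},{"jaw":0,"linear":[0,0,0],"twist":0}]' | grep -E "posi|ft_"
done
```

```text
position: [0.5622, -0.1348, 0.0385]
ft_force: [-7.2, -1.0, 10.0]
position: [0.564, -0.1349, 0.0385]
ft_force: [-8.5, -1.0, 10.4]
```

```bash
python3 -m pendant '[{"jaw":0,"linear":[0,0.1,0],"twist":0},{"jaw":0,"linear":[0,0.1,0],"twist":0},{"jaw":0,"linear":[0,0,0],"twist":0}]' | grep -E "posi|ft_"
python3 -m pendant '[{"jaw":0,"linear":[0,0.1,0],"twist":0},{"jaw":0,"linear":[0,0.1,0],"twist":0},{"jaw":0,"linear":[0,0,0],"twist":0}]' | grep -E "posi|ft_"
```

```text
position: [0.5652, -0.1349, 0.0385]
ft_force: [-9.1, -1.0, 11.1]
position: [0.5653, -0.1348, 0.0386]
ft_force: [-14.8, -2.1, 14.9]
```

```bash
python3 -m pendant '[{"jaw":0,"linear":[0,0.1,0],"twist":0},{"jaw":0,"linear":[0,0.1,0],"twist":0},{"jaw":0,"linear":[0,0,0],"twist":0},{"jaw":0,"linear":[0,0,0],"twist":0},{"jaw":0,"linear":[0,0,0],"twist":0},{"jaw":0,"linear":[0,0,0],"twist":0}]' | grep -E "posi|ft_|grip"
python3 - <<'E'
from h import *
go(.5653,-.1348,.0385,-3.14)
c=cams.camera("wrist");d=cams.camera("scene")
a=cv2.resize(c["color"][60:340,80:520],(800,509))[:, 150:750]
b=cv2.resize(d["color"][200:320,170:310],(200*7//6*2,400))
im=np.zeros((600,800,3),np.uint8);im[:300,:354]=cv2.resize(a,(354,300));
im=np.vstack([cv2.resize(c["color"][130:300,160:520],(630,298)),cv2.resize(d["color"][210:310,170:380],(630,300))])
cv2.imwrite("pics/fin.png",im)
E
```

```text
position: [0.5654, -0.1347, 0.0386]
ft_force: [-17.2, -3.4, 18.5]
grip_width: 0.012
grip_force: 40.2
t 13.3667 pos [ 0.5654 -0.1347  0.0386] yaw -3.12 shift [-0.01 -0.01  0.01] twist 0.02 F [-17.2  -3.4  18.5] tilt [-0.0162  0.0033 -0.9999] q [-0.42  0.76  1.67 -0.01  0.73 -0.37] gw 0.012011134305521297
```

View pics/fin.png

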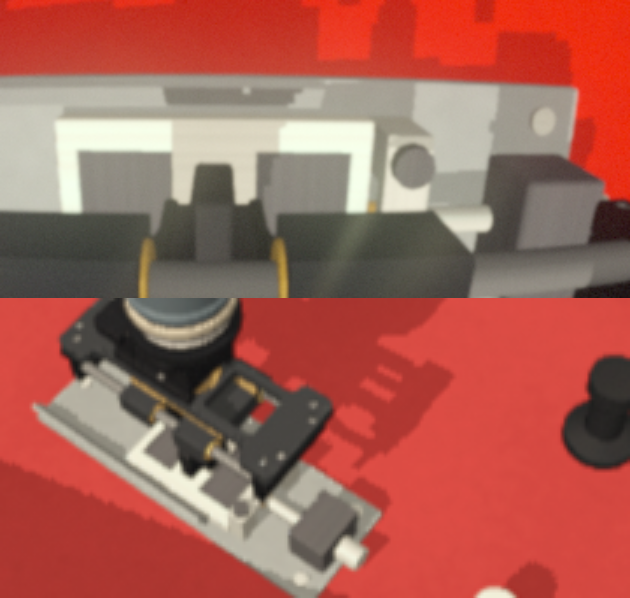

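Top half: the plate's front edge, at (375,125), meets the stop post, at (385,140). Bottom half: the carrier lies between the rails and the other items are untouched. The force rose from 9 N to 17 N with no further travel, so it is against the stop.

```bash
python3 -c "
from rig import robot
print(robot.hand_in())"
```

```text
the job is handed in; nothing more can be done
None
```

The carrier lies between the rails with its front edge against the hard stop, still gripped and pressed there with about 17 N along the rails, and the job was handed in at about 13.5 s; the tool was tilted about 0.9° at the end, so the carrier may be very slightly off flat.

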